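Lift the released toner cartridge out of the printer's drum drawer and hold it level

ROBOT

A 6-joint arm with a two-finger parallel gripper is mounted at the origin on the work surface. World frame = base frame: x ahead of the robot, y to its left, z up, the work surface at z = 0. Lengths are in mm, angles in rad, forces in N, time in s.
With the tool pointing down it reaches from about 350 to 875 mm from the base axis. Payload 4.2 kg.
Tool frame: the origin (TCP) lies at the very end of the fingers, on their centre line; the grasp point (between the pads) lies 19 mm behind it; z points along the fingers, y is the direction in which the jaws open and shut (so a half turn about z gives the same grasp; the last joint's range is limited). The gripper opens to 85 mm and grips with 20 to 120 N. Pads are 22 mm wide; open, the fingers measure 114 mm over their backs; the gripper's body (76 mm by 85 mm) begins 54 mm behind the grasp point. The pads swing forward as they close: fully open they stand 13 mm farther back than shut.
Start: joints at [1.444, 0.385, 0.008, 0, -1.194, -0.259], TCP at [235.155, 579.052, 231.312] pointing down, gripper open.
Joint ranges: [-3.14, 3.14], [-1.21, 2.06], [-1.07, 1.41], [-3.16, 2.05], [-2.99, -0.16], [-3.1, 3.1]. Speed limits (rad/s): [2.79, 2.79, 3.14, 3.14, 3.14, 3.14].

INTERFACE

Orientations are given as a unit quaternion [x, y, z, w].
In Python, from bench import arm, optics, job gives the robot as it stands.
- The arm moves only by the tool send_rows, never from a script. Its argument "steps" is a list that holds one entry, the list of rows, each a list of 5 numbers: the shift along the tool's x, y, z in cm, then the turn about the tool's z in rad, then the opening, from 0 (shut) to 1 (fully open). A call has 1 to 10 rows; each row shifts and turns the pose as measured when the row begins, along the tool's axes as they then stand; what a row does not reach is not made up. A row lasts 1/12 s, in which the tool goes at most 41.7 mm and 7.16 degrees, less where a joint would pass 70% of its speed; a pose out of reach is approached as far as the arm can. A call with a gripper value outside its range is refused whole. The fingers move at their own pace and stop on an object; the grip force is fixed at half the most. Time passes only in rows, so rows that do not move let the fingers close. It gives the time, the measured TCP pose, the force and the opening at its end, in the units of the state.
- arm.read_state(): the state, without advancing time (a new reading comes with each control period).
- optics.get_image(name): name is "scene" or "top"; returns (picture, depth): 400x640x3 uint8, blue, green, red; 400x640 float32, mm along the optical axis (not along the pixel's ray), 0 where there is no reading.
- optics.get_calibration(name): a dict with "K" (3x3 intrinsics, pixels), "rvec" (rotation vector, rad) and "tvec" (3), from world to camera coordinates, as OpenCV has them. Camera axes: x right, y down, z forward; pixel columns grow to the right and rows downward; lengths in mm; the calibration is good to about 2 mm. A picture is of the moment at which its call begins. get_calibration takes no time and is no camera call.
- job.job_done(): hands the job in, once; it reports no verdict.
The state is a dict: "clock": time; "joints": joint angles; "joint_vel": joint speeds; "joint_efforts": joint torques, N m; "position": TCP position; "ee_rot": TCP orientation; "contact_force": force on the tool from outside, world axes, zero at the start; "wrist_torque": the same for the moment, N m; "gripper_width": finger opening in mm.
Only numpy, scipy, OpenCV 4.12 (cv2) and the standard library are available. Lean on these libraries where they do the work, as an engineer would, in place of code of your own. Each camera call takes 0.05 s, during which the arm holds its last target. There are 200 camera calls.

TASK

The printer's drum drawer is out on the control desk with its four toner cartridges; the spent one is the one whose latch has already been swung aside, the other three are still latched down. Take the spent cartridge by its handle, lift it straight up a good ten centimetres, level all the way so that no toner spills, and finish while still holding it there in the air over its bay, level and quite still. Leave the other cartridges, the latches and everything else on the desk as they are.

Things in the scene. Friction and masses are not known exactly. Their poses are not given: they have to be found in the camera images.
- drawer: Grey printer drum drawer, fixed on the desk, 350 x 350 x 68 mm high, four bays. Origin: underside, middle of the bays. x: along the cartridges, to the rail with the latches; y: across the bays; z up. Bay centres at x 0, y -120, -40, 40, 120 mm. Seated cartridges stand 10 mm above the desk, ends in slots 58 mm deep with 2 mm play each side: they come out straight up only. A pull sticks out 28 mm at -y.
- toner_1_center (a point): Black toner cartridge, one of four alike, 0.4 to 0.7 kg, balanced about its handle. 300 (its x) x 52 x 116 mm high with handle; body 76 high, end lugs 54 high. Grey handle: bar along x on the middle of the top, 94 long, 16 wide, 18 high, on two posts 66 mm apart, 22 mm gap underneath. This point: mid-length, mid-width, 58 mm above the underside; the handle bar's centre is 49 mm above it.
- toner_2_center (a point): Black toner cartridge exactly like toner_1, in another bay. This point: mid-length, mid-width, 58 mm above its underside; the centre of the handle bar is 49 mm above it.
- toner_3_center (a point): Black toner cartridge exactly like toner_1, in another bay. This point: mid-length, mid-width, 58 mm above its underside; the centre of the handle bar is 49 mm above it.
- toner_4_center (a point): Black toner cartridge exactly like toner_1, in another bay. This point: mid-length, mid-width, 58 mm above its underside; the centre of the handle bar is 49 mm above it.
- latch_1 (a joint): Angle (rad) of a white latch: a 48 x 18 mm lever with an upright thumb tab, turning about an upright pivot on the drawer's rail. 0 to 0.3: it points over a cartridge's end lug and holds that cartridge down. 1.35 to 1.6: swung aside along the rail (to the drawer's -y), cartridge free. It stays where it is left.
- latch_1_pivot (a point): Pivot of latch_1, on top of the rail, 68 mm above the desk; it serves the bay whose centre is 172 mm from it towards the drawer's -x (any of the four bays, whatever its number).
- latch_2 (a joint): Angle (rad) of a white latch: a 48 x 18 mm lever with an upright thumb tab, turning about an upright pivot on the drawer's rail. 0 to 0.3: it points over a cartridge's end lug and holds that cartridge down. 1.35 to 1.6: swung aside along the rail (to the drawer's -y), cartridge free. It stays where it is left.
- latch_2_pivot (a point): Pivot of latch_2, on top of the rail, 68 mm above the desk; it serves the bay whose centre is 172 mm from it towards the drawer's -x (any of the four bays, whatever its number).
- latch_3 (a joint): Angle (rad) of a white latch: a 48 x 18 mm lever with an upright thumb tab, turning about an upright pivot on the drawer's rail. 0 to 0.3: it points over a cartridge's end lug and holds that cartridge down. 1.35 to 1.6: swung aside along the rail (to the drawer's -y), cartridge free. It stays where it is left.
- latch_3_pivot (a point): Pivot of latch_3, on top of the rail, 68 mm above the desk; it serves the bay whose centre is 172 mm from it towards the drawer's -x (any of the four bays, whatever its number).
- latch_4 (a joint): Angle (rad) of a white latch: a 48 x 18 mm lever with an upright thumb tab, turning about an upright pivot on the drawer's rail. 0 to 0.3: it points over a cartridge's end lug and holds that cartridge down. 1.35 to 1.6: swung aside along the rail (to the drawer's -y), cartridge free. It stays where it is left.
- latch_4_pivot (a point): Pivot of latch_4, on top of the rail, 68 mm above the desk; it serves the bay whose centre is 172 mm from it towards the drawer's -x (any of the four bays, whatever its number).
- toner_spare_center (a point): Fresh cartridge, the same make, lying ready on the desk beside the drawer; leave it. This point as for toner_1.
- mug: White mug, 82 wide, 95 mm high, bystander. Origin: underside.
- screwdriver: Screwdriver, 200 mm long, lying on the desk beside the drawer (its -y side), bystander. Origin: underside.
- cover: Grey plastic transport cover of a cartridge, 250 x 44 x 18 mm, lying on the desk beside the drawer (its +y side), bystander. Origin: underside.
- mouse: Black computer mouse, 104 x 58 x 34 mm, bystander. Origin: underside.
- stapler: Black stapler, 150 x 36 x 51 mm, on the desk just beyond the latch rail of the drawer, bystander. Origin: underside.
- radio: Black two-way radio with antenna, 203 mm high, standing in its desk charger, bystander. Origin: underside.

How it is judged (in metres and radians):
At the end, for the whole second after the job is handed in: The freed cartridge is in the fingers, 85 to 200 mm above its seat, within 50 mm of its bay along each drawer axis, within 5 deg of level, slower than 20 mm/s and 0.1 rad/s, touching no drawer or neighbour; the other three within 10 mm of their places and still latched (((((value of joint latch_1 above 1 rad and y of latch_1_pivot in the frame of drawer between -0.15 and -0.09 m) or (value of joint latch_2 above 1 rad and y of latch_2_pivot in the frame of drawer between -0.15 and -0.09 m) or (value of joint latch_3 above 1 rad and y of latch_3_pivot in the frame of drawer between -0.15 and -0.09 m) or (value of joint latch_4 above 1 rad and y of latch_4_pivot in the frame of drawer between -0.15 and -0.09 m)) and z of toner_1_center in the frame of drawer between 0.153 and 0.268 m and x of toner_1_center in the frame of drawer between -0.05 and 0.05 m and y of toner_1_center in the frame of drawer between -0.17 and -0.07 m and angle between toner_1_center's own z axis and vertical below 0.087 rad and linear speed of toner_1 below 0.02 m/s and angular speed of toner_1 below 0.1 rad/s and contact force between the fingers and toner_1 above 2 N and contact force between toner_1 and drawer below 0.2 N and distance of each of toner_2_center, toner_3_center, toner_4_center from where it was at the start of the episode below 0.01 m and contact force between toner_1 and toner_2 below 0.2 N and contact force between toner_1 and toner_3 below 0.2 N and contact force between toner_1 and toner_4 below 0.2 N) or (((value of joint latch_1 above 1 rad and y of latch_1_pivot in the frame of drawer between -0.07 and -0.01 m) or (value of joint latch_2 above 1 rad and y of latch_2_pivot in the frame of drawer between -0.07 and -0.01 m) or (value of joint latch_3 above 1 rad and y of latch_3_pivot in the frame of drawer between -0.07 and -0.01 m) or (value of joint latch_4 above 1 rad and y of latch_4_pivot in the frame of drawer between -0.07 and -0.01 m)) and z of toner_2_center in the frame of drawer between 0.153 and 0.268 m and x of toner_2_center in the frame of drawer between -0.05 and 0.05 m and y of toner_2_center in the frame of drawer between -0.09 and 0.01 m and angle between toner_2_center's own z axis and vertical below 0.087 rad and linear speed of toner_2 below 0.02 m/s and angular speed of toner_2 below 0.1 rad/s and contact force between the fingers and toner_2 above 2 N and contact force between toner_2 and drawer below 0.2 N and distance of each of toner_1_center, toner_3_center, toner_4_center from where it was at the start of the episode below 0.01 m and contact force between toner_2 and toner_1 below 0.2 N and contact force between toner_2 and toner_3 below 0.2 N and contact force between toner_2 and toner_4 below 0.2 N) or (((value of joint latch_1 above 1 rad and y of latch_1_pivot in the frame of drawer between 0.01 and 0.07 m) or (value of joint latch_2 above 1 rad and y of latch_2_pivot in the frame of drawer between 0.01 and 0.07 m) or (value of joint latch_3 above 1 rad and y of latch_3_pivot in the frame of drawer between 0.01 and 0.07 m) or (value of joint latch_4 above 1 rad and y of latch_4_pivot in the frame of drawer between 0.01 and 0.07 m)) and z of toner_3_center in the frame of drawer between 0.153 and 0.268 m and x of toner_3_center in the frame of drawer between -0.05 and 0.05 m and y of toner_3_center in the frame of drawer between -0.01 and 0.09 m and angle between toner_3_center's own z axis and vertical below 0.087 rad and linear speed of toner_3 below 0.02 m/s and angular speed of toner_3 below 0.1 rad/s and contact force between the fingers and toner_3 above 2 N and contact force between toner_3 and drawer below 0.2 N and distance of each of toner_1_center, toner_2_center, toner_4_center from where it was at the start of the episode below 0.01 m and contact force between toner_3 and toner_1 below 0.2 N and contact force between toner_3 and toner_2 below 0.2 N and contact force between toner_3 and toner_4 below 0.2 N) or (((value of joint latch_1 above 1 rad and y of latch_1_pivot in the frame of drawer between 0.09 and 0.15 m) or (value of joint latch_2 above 1 rad and y of latch_2_pivot in the frame of drawer between 0.09 and 0.15 m) or (value of joint latch_3 above 1 rad and y of latch_3_pivot in the frame of drawer between 0.09 and 0.15 m) or (value of joint latch_4 above 1 rad and y of latch_4_pivot in the frame of drawer between 0.09 and 0.15 m)) and z of toner_4_center in the frame of drawer between 0.153 and 0.268 m and x of toner_4_center in the frame of drawer between -0.05 and 0.05 m and y of toner_4_center in the frame of drawer between 0.07 and 0.17 m and angle between toner_4_center's own z axis and vertical below 0.087 rad and linear speed of toner_4 below 0.02 m/s and angular speed of toner_4 below 0.1 rad/s and contact force between the fingers and toner_4 above 2 N and contact force between toner_4 and drawer below 0.2 N and distance of each of toner_1_center, toner_2_center, toner_3_center from where it was at the start of the episode below 0.01 m and contact force between toner_4 and toner_1 below 0.2 N and contact force between toner_4 and toner_2 below 0.2 N and contact force between toner_4 and toner_3 below 0.2 N))); the arm keeps its last pose, push and grip.
It fails at once if one of the three latched cartridges is moved more than 10 mm from where it sits ((((value of joint latch_1 above 1 rad and y of latch_1_pivot in the frame of drawer between -0.15 and -0.09 m) or (value of joint latch_2 above 1 rad and y of latch_2_pivot in the frame of drawer between -0.15 and -0.09 m) or (value of joint latch_3 above 1 rad and y of latch_3_pivot in the frame of drawer between -0.15 and -0.09 m) or (value of joint latch_4 above 1 rad and y of latch_4_pivot in the frame of drawer between -0.15 and -0.09 m)) and distance of any of toner_2_center, toner_3_center, toner_4_center from where it was at the start of the episode above 0.01 m) or (((value of joint latch_1 above 1 rad and y of latch_1_pivot in the frame of drawer between -0.07 and -0.01 m) or (value of joint latch_2 above 1 rad and y of latch_2_pivot in the frame of drawer between -0.07 and -0.01 m) or (value of joint latch_3 above 1 rad and y of latch_3_pivot in the frame of drawer between -0.07 and -0.01 m) or (value of joint latch_4 above 1 rad and y of latch_4_pivot in the frame of drawer between -0.07 and -0.01 m)) and distance of any of toner_1_center, toner_3_center, toner_4_center from where it was at the start of the episode above 0.01 m) or (((value of joint latch_1 above 1 rad and y of latch_1_pivot in the frame of drawer between 0.01 and 0.07 m) or (value of joint latch_2 above 1 rad and y of latch_2_pivot in the frame of drawer between 0.01 and 0.07 m) or (value of joint latch_3 above 1 rad and y of latch_3_pivot in the frame of drawer between 0.01 and 0.07 m) or (value of joint latch_4 above 1 rad and y of latch_4_pivot in the frame of drawer between 0.01 and 0.07 m)) and distance of any of toner_1_center, toner_2_center, toner_4_center from where it was at the start of the episode above 0.01 m) or (((value of joint latch_1 above 1 rad and y of latch_1_pivot in the frame of drawer between 0.09 and 0.15 m) or (value of joint latch_2 above 1 rad and y of latch_2_pivot in the frame of drawer between 0.09 and 0.15 m) or (value of joint latch_3 above 1 rad and y of latch_3_pivot in the frame of drawer between 0.09 and 0.15 m) or (value of joint latch_4 above 1 rad and y of latch_4_pivot in the frame of drawer between 0.09 and 0.15 m)) and distance of any of toner_1_center, toner_2_center, toner_3_center from where it was at the start of the episode above 0.01 m)).
It fails at once if a latch is swung over, open or shut (value of joint latch_1 between 0.5 and 1.15 rad or value of joint latch_2 between 0.5 and 1.15 rad or value of joint latch_3 between 0.5 and 1.15 rad or value of joint latch_4 between 0.5 and 1.15 rad).
It fails at once if any cartridge is tipped more than 15 degrees from level (angle between any of toner_1_center, toner_2_center, toner_3_center, toner_4_center's own z axis and vertical above 0.26 rad).
It fails at once if something else on the desk is moved more than 30 mm (distance of any of toner_spare_center, mug, screwdriver, cover, mouse, stapler, radio from where it was at the start of the episode above 0.03 m).
It also fails if it takes over 32 s, if anything falls off the work surface, if the arm or the gripper's body presses on something with over 40 N, if the wrist force passes 120 N, or if a joint passes its speed limit or range.

## Working session

There is one attempt and no reset: what is moved stays moved. The work goes in short steps, Python scripts to look and compute and a tool call to move; the robot and the scene stay as the last step left them, time stands still between calls to the robot, and variables do not carry over. Pictures are saved under pics/ and viewed, about 8 in all and at most 12, crops included, and the job is handed in when it is done.

Besides the shell and the picture viewer there is one more tool, called after "Call:" as name(argument=value, ...), one argument or row to a line, values as JSON. send_rows: Moves the arm, as the interface text tells. Its arguments: {"type":"object","properties":{"steps":{"type":"array","items":{"type":"array","items":{"type":"array","items":{"type":"number"}}}}},"required":["steps"]}

```bash
mkdir -p pics; cat > h.py <<'E'
import numpy as np, cv2
from bench import arm, optics, job
def cal(n):
    c=optics.get_calibration(n); K=np.array(c["K"],float); R=cv2.Rodrigues(np.array(c["rvec"],float))[0]; t=np.array(c["tvec"],float).ravel()
    return K,R,t
def ray(n,u,v,z):
    K,R,t=cal(n); d=R.T@np.linalg.solve(K,[u,v,1.]); o=-R.T@t
    return o+d*(z-o[2])/d[2]
def cloud(n,D):
    K,R,t=cal(n); v,u=np.mgrid[:D.shape[0],:D.shape[1]]
    P=np.stack([(u-K[0,2])/K[0,0]*D,(v-K[1,2])/K[1,1]*D,D],-1)
    return (P-t)@R
E
python3 - <<'E'
from h import *
for n in("top","scene"):
    p,d=optics.get_image(n); cv2.imwrite(f"pics/{n}0.png",p); np.save(n+"0.npy",d)
    K,R,t=cal(n); print(n,K[0,0],-R.T@t,R[2])
print(arm.read_state())
E
```

```text
top 459.93676098647035 [ 437.96047235  -43.46346257 1533.03960838] [ 0.08080007 -0.01010806 -0.99667907]
scene 419.722642198756 [ 969.73157255  699.22381419 1098.76066829] [-0.29699168 -0.56392183 -0.77057648]
{'clock': 0.1, 'joints': array([ 1.44358564e+00,  3.85472751e-01,  6.78859421e-03, -4.44007760e-04,
       -1.19401899e+00, -2.58598621e-01]), 'joint_vel': array([-0.00017221, -0.00167783,  0.00316294,  0.0007896 , -0.00073388,
        0.00038955]), 'joint_efforts': array([-6.35890028e-04, -3.93319523e+01,  1.88931137e+01,  4.19796869e+00,
       -2.56531071e-03,  2.02495215e-06]), 'position': array([234.97990136, 578.58703462, 230.34403275]), 'ee_rot': array([ 9.81435357e-01, -1.91790743e-01, -1.43320150e-04,  9.64899377e-04]), 'contact_force': array([-0.24993288,  0.19305255, -0.29446235]), 'wrist_torque': array([-0.0088376 , -0.02468417,  0.0381327 ]), 'gripper_width': 85.70845043838663}
```

View pics/top0.png

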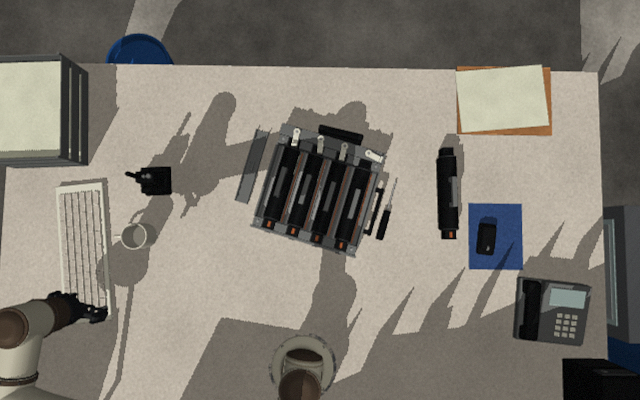

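View pics/scene0.png

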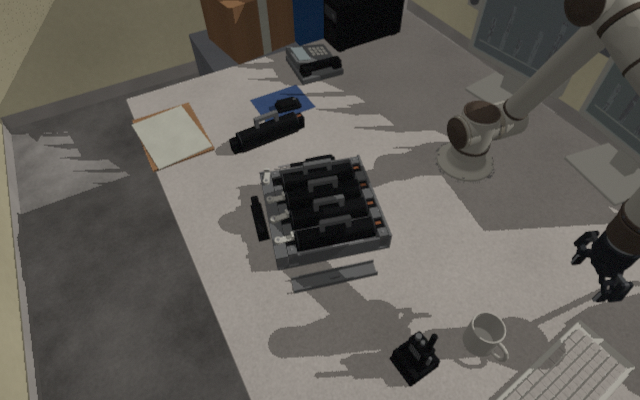

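```bash
python3 - <<'E'
from h import *
p=cv2.imread("pics/top0.png"); c=p[110:270,230:410]; cv2.imwrite("pics/c1.png",cv2.resize(c,None,fx=4,fy=3.75*4/3.75*0.93,interpolation=cv2.INTER_CUBIC))
s=cv2.imread("pics/scene0.png")[145:275,240:400]
D=np.load("top0.npy"); P=cloud("top",D); 
for n in("top","scene"):
    P=cloud(n,np.load(n+"0.npy")); Z=P[...,2]
    x,y=P[...,0],P[...,1]
    m=((Z>112)&(Z<135)&(x>350)&(x<800)&(y>-220)&(y<170)).astype(np.uint8)
    k,l,st,ce=cv2.connectedComponentsWithStats(m)
    for i in range(1,k):
        if st[i,4]<15: continue
        q=P[l==i]; w=cv2.minAreaRect(q[:,:2].astype(np.float32)); print(n,st[i],w, np.median(q[:,2]).round(1))
E
```

```text
top [273 167  14  30 168] ((588.6257934570312, 76.51239013671875), (16.34817123413086, 93.88993072509766), 74.10576629638672) 125.8
top [298 174  13  31 162] ((567.1278076171875, -0.3454704284667969), (16.18203353881836, 94.2889404296875), 74.05439758300781) 125.3
top [322 182  14  30 158] ((544.190185546875, -75.96025085449219), (15.879730224609375, 92.39383697509766), 74.04908752441406) 126.2
top [347 189  14  30 166] ((523.7032470703125, -152.40672302246094), (16.197614669799805, 93.25225067138672), 74.19160461425781) 126.0
scene [303 159  29  10 167] ((525.12646484375, -149.4203643798828), (22.23537826538086, 93.94176483154297), 74.53654479980469) 122.4
scene [308 176  30  11 178] ((546.3677368164062, -72.96285247802734), (18.935749053955078, 93.19941711425781), 73.32698059082031) 122.8
scene [313 195  32  12 193] ((568.5899047851562, 3.7373790740966797), (19.838180541992188, 93.4574966430664), 73.88621520996094) 123.0
scene [319 215  33  12 210] ((590.5575561523438, 80.03182220458984), (18.564373016357422, 93.52090454101562), 72.55281066894531) 123.0
```

View pics/c1.png

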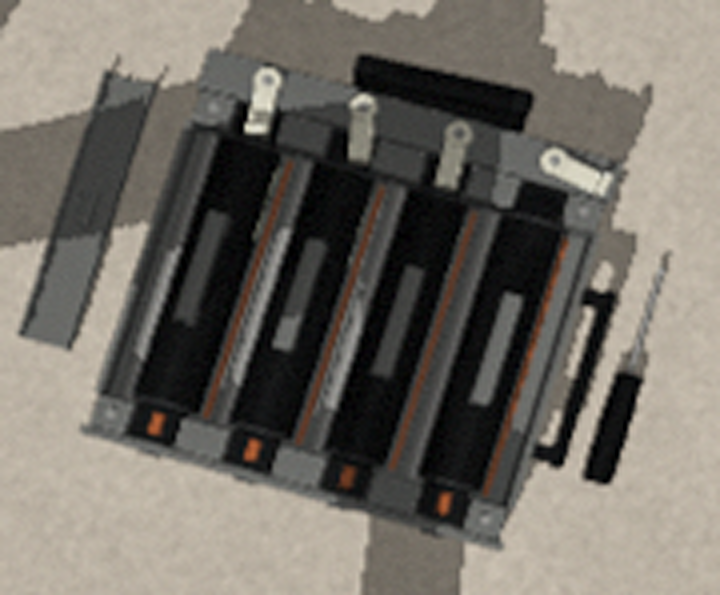

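Call:
send_rows(
  steps=[
    [[0,0,-3,-0.11,1],[0,0,-4,0,1],[0,0,0,0,1]],
  ],
)

```text
clock: 0.35
position: [234.7, 576.8, 298.0]
ee_rot: [0.991, -0.135, -0.0, 0.007]
contact_force: [0.0, 1.1, 2.2]
gripper_width: 85.3
```

```bash
cat >> h.py <<'E'
from scipy.spatial.transform import Rotation as Ro
def go(x,y,z,a=-15.8):
    s=arm.read_state(); R=Ro.from_quat(s["ee_rot"]).as_matrix(); d=R.T@(np.array([x,y,z])-s["position"])/10
    h=np.degrees(np.arctan2(R[1,0],R[0,0]))
    print("t",s["clock"],"pos",s["position"].round(1),"heading",h.round(2),"tilt",np.degrees(np.arccos(-R[2,2])).round(2),"w",s["gripper_width"].round(1),"F",s["contact_force"].round(1))
    print("shift cm",d.round(2),"turn",-np.radians(a-h).round(3))
E
python3 -c "
from h import *
go(524.4,-150.9,300)
D=np.load('top0.npy');P=cloud('top',D);q=P[120:200,120:180].reshape(-1,3);q=q[q[:,2]>120];print('radio',q.min(0),q.max(0))"
```

```text
Traceback (most recent call last):
  File "h.py", line 17, in go
    print("t",s["clock"],"pos",s["position"].round(1),"heading",h.round(2),"tilt",np.degrees(np.arccos(-R[2,2])).round(2),"w",s["gripper_width"].round(1),"F",s["contact_force"].round(1))
                                                                                                                              ^^^^^^^^^^^^^^^^^^^^^^^^
AttributeError: 'float' object has no attribute 'round'
```

```bash
sed -i 's/s\["gripper_width"\].round(1)/round(s["gripper_width"],1)/; s/-np.radians(a-h).round(3)/round(-np.radians(a-h),3)/' h.py
python3 -c "
from h import *
go(524.4,-150.9,300)
D=np.load('top0.npy');P=cloud('top',D);q=P[120:200,120:180].reshape(-1,3);q=q[q[:,2]>120];print('radio',q.min(0),q.max(0))"
```

```text
t 0.35 pos [234.7 576.8 298. ] heading -15.53 tilt 0.75 w 85.3 F [0.  1.1 2.2]
shift cm [47.39 62.35  0.65] turn 0.005
radio [437.96047235 -43.46346257 120.27172487] [ 615.19707502  518.38288226 1533.03960838]
```

Call:
send_rows(
  steps=[
    [[2.2,2.9,0,0,1],[2.2,2.9,0,0,1],[2.2,2.9,0,0,1],[2.2,2.9,0,0,1],[2.2,2.9,0,0,1],[2.2,2.9,0,0,1],[2.2,2.9,0,0,1],[2.2,2.9,0,0,1],[2.2,2.9,0,0,1],[2.2,2.9,0,0,1]],
  ],
)

```text
clock: 1.18
position: [370.1, 229.8, 296.7]
ee_rot: [0.991, -0.13, -0.002, 0.007]
contact_force: [0.8, 0.2, -1.0]
gripper_width: 85.4
```

```bash
python3 -c "
from h import *
go(524.4,-150.9,260)"
```

```text
t 1.1833 pos [370.1 229.8 296.7] heading -15.0 tilt 0.8 w 85.4 F [ 0.8  0.2 -1. ]
shift cm [24.76 32.73  4.08] turn 0.014
```

Call:
send_rows(
  steps=[
    [[2.3,3,0.3,0,1],[2.3,3,0.3,0,1],[2.3,3,0.3,0,1],[2.3,3,0.3,0,1],[2.3,3,0.3,0,1],[2.3,3,0.3,0,1],[2.3,3,0.3,0,1],[2.3,3,0.3,0,1],[2.3,3,0.3,0.01,1],[2,2.5,0.3,0,1]],
  ],
)

```text
clock: 2.02
position: [514.1, -133.7, 268.4]
ee_rot: [0.991, -0.136, 0.0, 0.004]
contact_force: [0.4, 0.3, 0.6]
gripper_width: 85.8
```

Call:
send_rows(
  steps=[
    [[0,0,0,0,1],[0,0,0,0,1]],
  ],
)

```text
clock: 2.18
position: [514.9, -139.3, 265.5]
ee_rot: [0.99, -0.14, -0.002, 0.005]
contact_force: [-0.7, 0.3, -0.2]
gripper_width: 85.7
```

```bash
python3 -c "
from h import *
go(524.4,-150.9,200)"
```

```text
t 2.1833 pos [ 514.9 -139.3  265.5] heading -16.11 tilt 0.58 w 85.7 F [-0.7  0.3 -0.2]
shift cm [1.25 0.78 6.56] turn -0.005
```

Call:
send_rows(
  steps=[
    [[1.2,0.8,2,0,1],[0,0,2.5,0,1],[0,0,2,0,1],[0,0,1.5,0,1],[0,0,0,0,1],[0,0,0,0,1]],
  ],
)

```text
clock: 2.68
position: [523.7, -148.3, 183.6]
ee_rot: [0.99, -0.139, -0.0, 0.004]
contact_force: [0.2, -0.9, 0.9]
gripper_width: 85.3
```

```bash
python3 -c "
from h import *
go(524.4,-150.9,98)
p,d=optics.get_image('scene');cv2.imwrite('pics/s1.png',cv2.resize(p[60:280,220:460],None,fx=3,fy=2.7,interpolation=cv2.INTER_CUBIC))"
```

```text
t 2.6833 pos [ 523.7 -148.3  183.6] heading -15.96 tilt 0.49 w 85.3 F [ 0.2 -0.9  0.9]
shift cm [0.14 0.16 8.56] turn -0.003
```

View pics/s1.png

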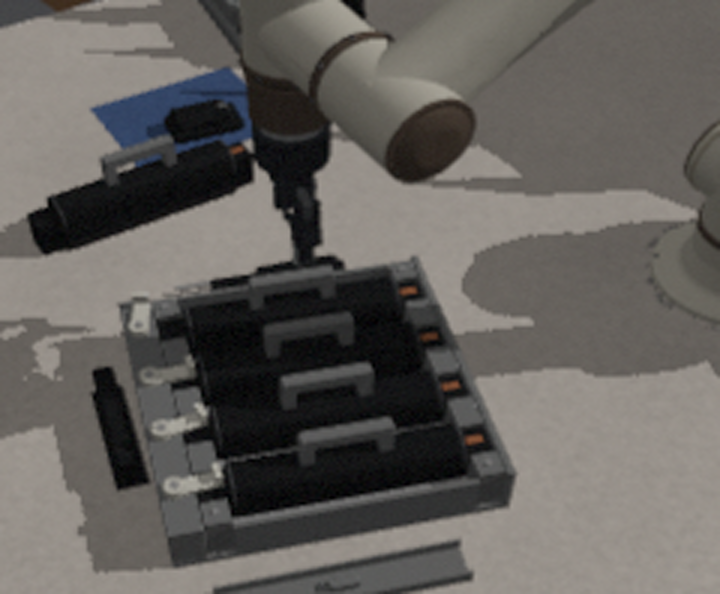

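The gripper hangs above the rear (−y) handle, around crop pixel (300,265), whose bar is at (292,287). Its latch at (140,315) is turned aside, and the other three point over their cartridges. I'm descending now.

Call:
send_rows(
  steps=[
    [[0.1,0.2,1.5,0,1],[0,0,1.5,0,1],[0,0,1.5,0,1],[0,0,1,0,1],[0,0,0,0,1],[0,0,0,0,1]],
  ],
)

```text
clock: 3.23
position: [529.6, -148.5, 136.0]
ee_rot: [0.991, -0.136, 0.008, 0.004]
contact_force: [-0.1, 1.2, 0.3]
gripper_width: 85.9
```

```bash
python3 -c "
from h import *
go(524.4,-150.9,98)"
```

```text
t 3.2333 pos [ 529.6 -148.5  136. ] heading -15.63 tilt 1.03 w 85.9 F [-0.1  1.2  0.3]
shift cm [-0.5   0.36  3.79] turn 0.003
```

Call:
send_rows(
  steps=[
    [[-0.5,0.3,0,0,1],[0,0,0,0,1],[0,0,0,0,1]],
  ],
)

```text
clock: 3.48
position: [525.1, -149.9, 138.8]
ee_rot: [0.991, -0.135, 0.011, 0.004]
contact_force: [0.5, -0.2, -0.0]
gripper_width: 85.4
```

```bash
python3 -c "
from h import *
for i in range(3): go(524.4,-150.9,98)"
```

```text
t 3.4833 pos [ 525.1 -149.9  138.8] heading -15.56 tilt 1.3 w 85.4 F [ 0.5 -0.2 -0. ]
shift cm [-0.14  0.1   4.08] turn 0.004
t 3.4833 pos [ 525.1 -149.9  138.8] heading -15.56 tilt 1.3 w 85.4 F [ 0.5 -0.2 -0. ]
shift cm [-0.14  0.1   4.08] turn 0.004
t 3.4833 pos [ 525.1 -149.9  138.8] heading -15.56 tilt 1.3 w 85.4 F [ 0.5 -0.2 -0. ]
shift cm [-0.14  0.1   4.08] turn 0.004
```

Call:
send_rows(
  steps=[
    [[-0.1,0.1,2,0,1],[0,0,1.8,0,1],[0,0,0,0,1]],
  ],
)

```text
clock: 3.73
position: [527.1, -151.3, 103.9]
ee_rot: [0.991, -0.135, 0.015, 0.003]
contact_force: [-0.5, -0.0, 0.2]
gripper_width: 85.5
```

```bash
python3 -c "
from h import *
go(524.4,-150.9,98)"
```

```text
t 3.7333 pos [ 527.1 -151.3  103.9] heading -15.55 tilt 1.79 w 85.5 F [-0.5 -0.   0.2]
shift cm [-0.29  0.03  0.58] turn 0.004
```

Call:
send_rows(
  steps=[
    [[-0.3,0,0.5,0,1],[0,0,0,0,1],[0,0,0,0,1]],
  ],
)

```text
clock: 3.98
position: [525.2, -150.8, 100.4]
ee_rot: [0.991, -0.135, 0.017, 0.003]
contact_force: [0.3, -1.2, -0.0]
gripper_width: 85.5
```

```bash
python3 -c "
from h import *
go(524.4,-150.9,98)"
```

```text
t 3.9833 pos [ 525.2 -150.8  100.4] heading -15.52 tilt 1.93 w 85.5 F [ 0.3 -1.2 -0. ]
shift cm [-0.08  0.03  0.24] turn 0.005
```

Call:
send_rows(
  steps=[
    [[-0.1,0,0.2,0,0],[0,0,0,0,0],[0,0,0,0,0],[0,0,0,0,0],[0,0,0,0,0],[0,0,0,0,0],[0,0,0,0,0],[0,0,0,0,0]],
  ],
)

```text
clock: 4.65
position: [525.3, -152.1, 101.3]
ee_rot: [0.991, -0.136, 0.019, 0.004]
contact_force: [-0.3, 0.5, 0.5]
gripper_width: 15.0
```

```bash
python3 -c "
from h import *
go(524.4,-150.9,98)
print(arm.read_state()['wrist_torque'])"
```

```text
t 4.65 pos [ 525.3 -152.1  101.3] heading -15.58 tilt 2.19 w 15.0 F [-0.3  0.5  0.5]
shift cm [-0.13 -0.09  0.32] turn 0.004
[-0.04097523  0.00117402 -0.09771323]
```

Call:
send_rows(
  steps=[
    [[0,0,-1,0,0],[0,0,-1,0,0],[0,0,-1,0,0],[0,0,0,0,0]],
  ],
)

```text
clock: 4.98
position: [522.8, -150.8, 130.8]
ee_rot: [0.991, -0.136, 0.016, 0.003]
contact_force: [0.1, -0.5, -6.2]
gripper_width: 14.8
```

```bash
python3 -c "
from h import *
go(525.3,-152.1,221)
print(arm.read_state()['wrist_torque'])"
```

```text
t 4.9833 pos [ 522.8 -150.8  130.8] heading -15.63 tilt 1.91 w 14.8 F [ 0.1 -0.5 -6.2]
shift cm [ 0.58  0.08 -9.01] turn 0.003
[-0.2044575  -0.01887455 -0.12363108]
```

Call:
send_rows(
  steps=[
    [[0.2,0,-1.2,0,0],[0.1,0,-1.2,0,0],[0.1,0,-1.2,0,0],[0,0,0,0,0]],
  ],
)

```text
clock: 5.32
position: [523.5, -150.4, 167.8]
ee_rot: [0.991, -0.136, 0.014, 0.003]
contact_force: [0.9, 0.0, -4.5]
gripper_width: 14.9
```

```bash
python3 -c "
from h import *
go(525.3,-152.1,221)
print(arm.read_state()['wrist_torque'])"
```

```text
t 5.3167 pos [ 523.5 -150.4  167.8] heading -15.65 tilt 1.64 w 14.9 F [ 0.9  0.  -4.5]
shift cm [ 0.38  0.12 -5.31] turn 0.003
[ 0.03807896 -0.22801515  0.04883118]
```

Call:
send_rows(
  steps=[
    [[0.1,0.1,-1.2,0,0],[0.1,0,-1.2,0,0],[0.1,0,-1.2,0,0],[0.1,0,-1.2,0,0],[0,0,-0.8,0,0],[0,0,0,0,0],[0,0,0,0,0],[0,0,0,0,0]],
  ],
)

```text
clock: 5.98
position: [517.2, -149.2, 218.3]
ee_rot: [0.991, -0.137, 0.004, 0.0]
contact_force: [0.1, -0.9, -6.0]
gripper_width: 15.0
```

```bash
python3 -c "
from h import *
go(525.3,-152.1,221)
p,d=optics.get_image('scene');cv2.imwrite('pics/s2.png',cv2.resize(p[60:280,220:460],None,fx=3,fy=2.7,interpolation=cv2.INTER_CUBIC));np.save('s2.npy',d)
q,d=optics.get_image('top');cv2.imwrite('pics/t2.png',cv2.resize(q[110:270,230:410],None,fx=4,fy=3.7,interpolation=cv2.INTER_CUBIC));np.save('t2.npy',d)
P=cloud('top',d);m=(P[...,2]>160)&(P[...,2]<240)
s=arm.read_state();print(s['joint_vel'],s['wrist_torque'])
x=np.array([.962,-.272]);c=s['position'][:2]
r=(P[...,:2]-c);a=r@x;b=r@np.array([.272,.962])
for n in('scene','top'):
  P=cloud(n,np.load(('s2' if n=='scene' else 't2')+'.npy'));r=P[...,:2]-c;a=r@x;b=r@np.array([.272,.962]);z=P[...,2]
  for lo in range(-155,155,15):
    k=(a>lo)&(a<lo+15)&(abs(b)<30)&(z>150)&(z<260)
    if k.sum()>5: print(n,lo,k.sum(),np.percentile(z[k],[50,90]).round(1),np.percentile(b[k],[3,97]).round(1))
"
```

```text
t 5.9833 pos [ 517.2 -149.2  218.3] heading -15.77 tilt 0.43 w 15.0 F [ 0.1 -0.9 -6. ]
shift cm [ 0.86  0.06 -0.26] turn 0.001
[-0.00042309  0.00167736  0.00745435  0.00563373  0.00184291 -0.00096865] [ 0.02489102  0.02675887 -0.01421983]
scene -155 49 [182.6 186.2] [-11.8  22.3]
scene -140 67 [181.5 185.3] [-12.1  23.2]
scene -125 64 [195.3 205. ] [-6.2 28.9]
scene -110 82 [196.  204.6] [-7.1 29.4]
scene -95 87 [195.1 204.9] [-5.2 28.9]
scene -80 90 [193.1 202.8] [-8.  29.8]
scene -65 84 [193.1 202.8] [-8.3 29.6]
scene -50 125 [199.4 240.2] [ 0.2 29.4]
scene -35 114 [198.6 237.6] [-7.2 29.2]
scene -20 99 [194.6 232.3] [ 1.9 29.5]
scene -5 122 [197.4 241.7] [-4.1 29.1]
scene 10 124 [196.4 239.9] [-6.4 29. ]
scene 25 131 [197.2 238.8] [-0.4 29.4]
scene 40 117 [194.3 233.6] [-5.2 29.1]
scene 55 88 [189.7 200. ] [-6.8 28.8]
scene 70 89 [189.3 198.2] [-8.2 29.2]
scene 85 90 [187.8 198.2] [-6.5 29.1]
scene 100 89 [190.  198.3] [-7.8 28.6]
scene 115 82 [175.5 192. ] [-13.1  28.1]
scene 130 66 [173.6 176.5] [-13.2  21.8]
scene 145 12 [171.9 177.3] [-8.7 19.1]
top -155 52 [185.5 188.7] [-16.3  17.6]
top -140 64 [185.3 188.7] [-15.4  17.8]
top -125 89 [199.8 206.8] [-23.2  25.4]
top -110 94 [202.1 207.2] [-22.4  25.5]
top -95 94 [201.7 207.1] [-23.4  25.5]
top -80 91 [200.4 207.5] [-22.5  25.7]
top -65 96 [199.8 205.2] [-24.   25.8]
top -50 85 [200.8 244.4] [-22.9  24.2]
top 70 30 [193.  200.2] [ 6.5 25.7]
top 85 78 [196.9 201.6] [-20.7  24.8]
top 100 91 [194.5 200.6] [-23.9  24.8]
top 115 51 [178.6 197. ] [-16.9  20.6]
top 130 58 [176.2 179.5] [-17.4  16.6]
top 145 10 [174.9 178.9] [-12.9  13. ]
```

View pics/s2.png

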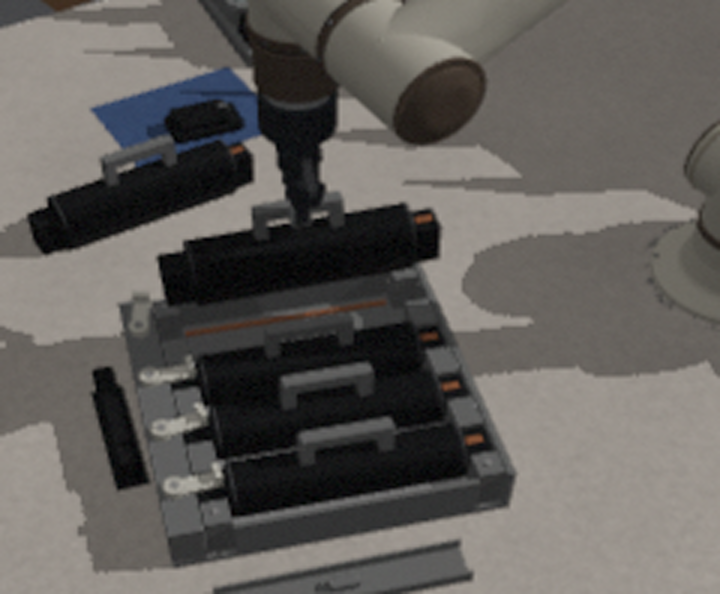

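View pics/t2.png

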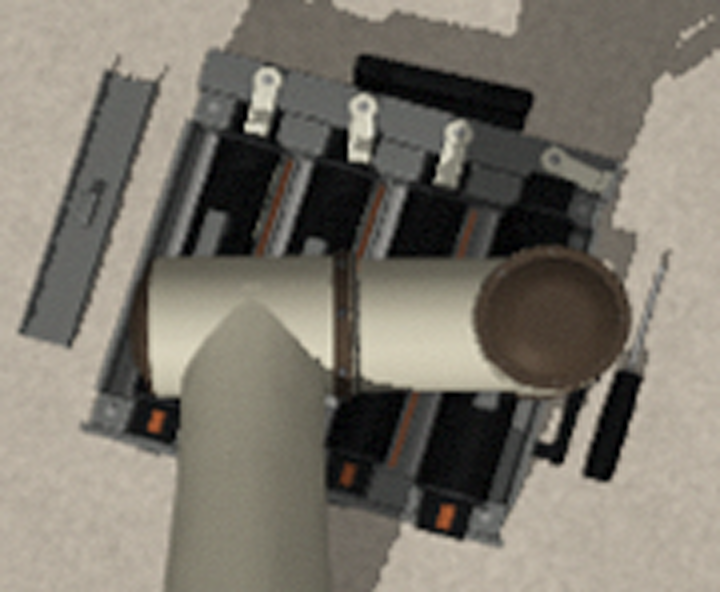

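The cartridge hangs over its bay about 117 mm up. It tilts roughly 1.8° (lug tops 185 mm at one end, 176 mm at the other). The other three cartridges and all the latches look unchanged. I'll check that it is still.

Call:
send_rows(
  steps=[
    [[0,0,0,0,0],[0,0,0,0,0],[0,0,0,0,0]],
  ],
)

```text
clock: 6.33
position: [516.2, -149.1, 216.2]
ee_rot: [0.991, -0.137, 0.002, 0.001]
contact_force: [0.2, -0.5, -5.1]
gripper_width: 14.6
```

```bash
cat > chk.py <<'E'
from h import *
go(525.3,-152.1,221)
x=np.array([.962,-.272]);y=np.array([.272,.962])
for i in range(6):
  p,d=optics.get_image('top'); s=arm.read_state();P=cloud('top',d);r=P[...,:2]-s['position'][:2];a=r@x;b=r@y;z=P[...,2]
  f=lambda lo,hi:np.median(z[(a>lo)&(a<hi)&(abs(b)<12)&(z>150)&(z<230)])
  n,q=f(-148,-132),f(130,142); print(s['clock'],s['position'].round(1),'lugs',n,q,'tilt',np.degrees((n-q)/276).round(2),'lift',(n+q)/2-64,abs(s['joint_vel']).max())
E
python3 chk.py
```

```text
t 6.3333 pos [ 516.2 -149.1  216.2] heading -15.78 tilt 0.19 w 14.6 F [ 0.2 -0.5 -5.1]
shift cm [ 0.96  0.04 -0.47] turn 0.0
6.3833 [ 516.1 -149.1  216.2] lugs 185.50490575823866 174.64145831566347 tilt 2.26 lift 116.07318203695107 0.0029631196351929496
6.4333 [ 516.2 -149.1  216.3] lugs 184.55416090027668 174.4652765300525 tilt 2.09 lift 115.50971871516458 0.004265029501054285
6.4833 [ 516.3 -149.1  216.5] lugs 183.9563844347448 174.67560341954243 tilt 1.93 lift 115.31599392714361 0.004363950562342128
6.5333 [ 516.4 -149.1  216.6] lugs 185.0373485736815 174.36693225544875 tilt 2.22 lift 115.70214041456512 0.0033200003519973692
6.5833 [ 516.4 -149.1  216.7] lugs 184.4036068030053 174.94845372092254 tilt 1.96 lift 115.67603026196392 0.002865884218874896
6.6333 [ 516.4 -149.1  216.7] lugs 184.95679114727568 174.2135729357133 tilt 2.23 lift 115.58518204149448 0.0022184589344162947
```

```bash
python3 -c "
from h import *
print(job.job_done())"
```

```text
the job is handed in; nothing more can be done
None
```

I lifted the spent cartridge by its handle and handed the job in at about 6.6 s, with the arm still holding it over its bay. The spent one is in the bay at y −120, the only bay whose latch was swung aside.

**Last checks:**
- **Height:** about 116 mm above its seat (85–200 mm allowed).
- **Position:** the gripper ended about 9 mm from where it took the handle (50 mm allowed).
- **Stillness:** the gripper moved about 0.5 mm over the last 0.3 s.
- **Grip:** the fingers closed to about 15 mm on the 16 mm bar, carrying 5–6 N.
- **Surroundings:** the pictures after the lift showed the other cartridges and the latches unmoved, and nothing else on the desk looked disturbed. I judged this by eye and did not measure it.

**Not perfect:** the cartridge is about 2° off level lengthwise (limit 5°), with the latch-rail end lower. The gripper's own tilt drifted from 2.2° to 0.2° during the lift. The two cameras also differed by about 3–4 mm on where the handle was, so I used their average.

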